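# Uncover the press control box and reset its dwell dial

## Robot

A 6-joint arm with a two-finger parallel gripper is mounted at the origin on a cart in front of the work surface, level with it; the furniture and walls round the work are solid. World frame = base frame: x ahead of the robot, y to its left, z up, the work surface at z = 0. Lengths are in m, angles in rad, forces in N, time in s.
With the tool pointing down it reaches from about 0.3 to 0.775 m from the base axis. Payload 14.6 kg.
Tool frame: the origin (TCP) lies where the fingers leave the gripper's body, on its centre line; the fingertips stand 97 mm ahead of it and the grasp point (between the pads) lies 78 mm ahead of it (ctrl.finger_overhang is the distance from the TCP to the fingertips, in m); z points along the fingers, y is the direction in which the jaws open and shut (so a half turn about z gives the same grasp; the last joint's range is limited). The gripper opens to 94 mm and grips with 3 to 60 N. Pads are 16 mm wide; open, the fingers measure 119 mm over their backs; the gripper's body (75 mm by 177 mm) begins 78 mm behind the grasp point.
Start: joints at [1.139, 0.3, 1.521, -0, 1.321, -0.067], TCP at [0.196, 0.514, 0.303] pointing down, gripper open.
Joint ranges: [-3.03, 3.03], [-0.79, 2.21], [0.23, 2.52], [-1.04, 4.18], [0, 3.07], [-2.55, 2.55]. Speed limits (rad/s): [2.22, 2.22, 2.57, 3.14, 3.14, 3.14].

## Interface

Orientations are given as [roll, pitch, yaw] about the fixed x, y, z axes, in that order (R = Rz(yaw) Ry(pitch) Rx(roll)).
In Python, from station import ctrl, imaging, hand_in gives the robot as it stands.
- The arm moves only by the shell command python3 -m pendant 'ROWS' [FORCE]. ROWS is JSON, a list of rows, each a list of 7 numbers: the shift along the tool's x, y, z normalised to -1 to 1, where 1 is 120 mm, then the turn, a rotation vector about the tool's x, y, z normalised to -1 to 1, where 1 is 30 degrees, then the closure, from -1 (fully open) to 1 (shut). A call has 1 to 10 rows; each row shifts and turns the commanded pose from where the row before left it, along the tool's axes as they then stand; what a row does not reach is not made up. A row lasts 1/12 s, in which the tool goes at most 41.7 mm and 7.16 degrees, less where a joint would pass 70% of its speed; a pose out of reach is approached as far as the arm can. A call with a number of a shift or a turn outside -1 to 1 is refused whole. A call with a gripper value outside its range is refused whole. The fingers move at their own pace and stop on an object; FORCE is the grip in N (left out, the last holds). Time passes only in rows, so rows that do not move let the fingers close. It gives the time, the measured TCP pose, the force and the opening at its end, in the units of the state.
- ctrl.get_obs(): the state, without advancing time (a new reading comes with each control period).
- imaging.camera(name): name is "scene" or "top" or "wrist"; returns a dict with "image" (384x512x3 uint8, red, green, blue), "mtx" (3x3 intrinsics, pixels), "k1" (the pictures are not rectified: a ray, as slopes to the right and down, at radius r is drawn at 1 + k1 r^2 times it, then the intrinsics apply), "rvec" (rotation vector, rad) and "tvec" (3), from world to camera coordinates, as OpenCV has them. Camera axes: x right, y down, z forward; pixel columns grow to the right and rows downward; lengths in m; the calibration is good to about 2 mm. A picture is of the moment at which its call begins. There is no depth.
- hand_in(): hands the job in, once; it reports no verdict.
The state is a dict: "time_s": time; "qpos": joint angles; "joint_vel": joint speeds; "tau": joint torques, N m; "ee_pos": TCP position; "eef_rot": TCP orientation; "force": force on the tool from outside, world axes, zero at the start; "moment": the same for the moment, N m; "grip_width": finger opening in m.
Only numpy, scipy, OpenCV 4.12 (cv2) and the standard library are available. Lean on these libraries where they do the work, as an engineer would, in place of code of your own. Each camera call takes 0.05 s, during which the arm holds its last target.

## Task

The press needs a new dwell setting. Take the aluminium service cover off the sloping control box - it hangs by keyholes on two screws, so slide it up the slope until the screw heads come through, then draw it off without forcing it - and lay it gently down flat on the blue pad, handle up. Then turn the dial in the well behind it until its red pointer faces the orange mark; leave the cover on the pad and do not disturb the other things on the table.

Things in the scene. Friction and masses are not known exactly. Their poses are not given: they have to be found in the camera images.
- cover_handle (a point): Middle of the grip bar of the cover's black bow handle. The bar runs along own y: 104 mm long, 12 mm thick (own x), 13 mm deep (own z), on two 12 mm posts at y = +-46 mm; its middle is 34 mm above the plate's face and 38 mm above its underside, over the plate's centre. Own x points up the slope while the cover hangs; own z out of its face (up when it lies flat, handle up).
- cover: Service cover, aluminium plate 125 (own x) x 160 (own y) x 4 mm, 0.22 to 0.45 kg; origin at the centre of its underside, axes as the handle's. Two keyholes at y = +-62 mm: the screws sit at the tops of 10 mm slots that widen to 21 mm holes 18 mm lower. Slid 18 mm (+-2) up the slope it clears the heads and draws off along own z. It rubs if pressed on the panel: ease it out 1.5 mm first.
- console: Control box fixed to the table, grey, black cheeks: 212 (own y) x 185 (own x) x 160 mm; origin on the table under its centre, own x away from the robot at yaw 0. Its panel rises along own x at 40 degrees from the horizontal, facing the robot; panel centre at x = -17, z = 96 mm. Behind the cover, round that centre, is a 100 x 100 mm well, 42 mm deep square to the panel.
- screw_left (a point): Top of the left screw's head (the +y one): 6 mm shank, 15 mm head, whose top stands 11 mm out from the panel and whose underside 7 mm, so the cover has 3 mm of play under it. Fixed in the panel, 30 mm up the slope from the panel's centre.
- screw_right (a point): Top of the right screw's head (the -y one), 124 mm from the left one, of the same size.
- dial_grip (a point): Grip point of the dial in the well, on its axis, 15 mm below the panel's surface, 27 mm above the well's floor and 11 mm below the grip's top. The grip is a black bar 46 mm long (own x, the pointer's way), 13 mm wide (own y) and 34 mm tall, on a 46 mm disc 4 mm thick; take it across its width. Own z is the axis, square to the panel, pointing out of it.
- pointer_tip (a point): Tip of the dial's red pointer, 34 mm from the dial's axis, 3 mm above the well's floor; it turns with the dial; a white line on top of the grip points the same way. Own x points from the axis to the tip, own z along the axis out of the panel.
- dial_mark (a point): The orange mark at the edge of the white dial face, at the point where the pointer's tip must come: 34 mm from the axis, 3 mm above the well's floor. It is printed flat and not moved by touch. Own x points from the axis to the mark, which is within 15 degrees of straight up the slope.
- dial (a joint): Turn of the dial in rad about its axis out of the panel, growing anticlockwise as seen facing the panel; 0 = pointer straight up the slope; stops at -1.2 and 1.7. It starts between 0.75 and 1.25, so that it must be turned clockwise by 0.6 to 1.5. Friction 0.06 N m; it stays where it is left.
- pad_top (a point): Centre of the upper face of the blue pad on its black backing, 150 mm (own x) by 190 mm (own y), 10 mm thick, flat on the table and fixed to it.
- solvent_bottle: Bystander: white bottle with a blue cap, 62 mm in diameter, 122 mm tall; origin at its underside.
- part_bin: Bystander: blue open bin with pins, 113 x 93 x 50 mm; origin at its underside.
- red_case: Bystander: small red case, 90 x 55 x 42 mm; origin at its underside.
- tape_roll: Bystander: yellow roll of tape, 81 mm in diameter, 24 mm high; origin at its underside.
- brush: Bystander: chip brush with a wooden handle, 156 x 33 x 10 mm; origin at its underside.
- screwdriver: Bystander: red screwdriver, 190 x 25 x 26 mm; origin at its underside.
- gel_pen: Bystander: dark pen, 140 x 10 mm, lying on the job sheets; origin at its underside.

How it is judged:
By the outcome, as a careful person would: the job done as asked, in the order asked, and still so for the second after the job is handed in, with the robot touching nothing.
It also fails if it takes over 54 s, if anything falls off the work surface, if the arm or the gripper's body presses on something with over 40 N, if the wrist force passes 120 N, or if a joint passes its speed limit or range.

## Working session

There is one attempt and no reset: what is moved stays moved. The work goes in short steps, Python scripts to look and compute and a shell command to move; the robot and the scene stay as the last step left them, time stands still between calls to the robot, and variables do not carry over. Pictures are saved under pics/ and viewed, and the job is handed in when it is done.

```bash
ls; mkdir -p pics; cat > h.py <<'E'
import numpy as np, cv2, json
from scipy.spatial.transform import Rotation as R
from station import ctrl, imaging
def shot(name, fn):
    c=imaging.camera(name); cv2.imwrite(f'pics/{fn}.png', cv2.cvtColor(c['image'],cv2.COLOR_RGB2BGR))
    np.savez(f'pics/{fn}.npz',**{k:np.asarray(v) for k,v in c.items()}); return c
def load(fn): return dict(np.load(f'pics/{fn}.npz'))
def ray(c,uv):
    d=np.array([float(c['k1']),0,0,0,0])
    n=cv2.undistortPoints(np.array([[uv]],float),c['mtx'],d)[0,0]
    Rm=cv2.Rodrigues(np.array(c['rvec'],float))[0]
    o=-Rm.T@np.ravel(c['tvec']); v=Rm.T@np.array([n[0],n[1],1]); return o,v/np.linalg.norm(v)
def onplane(c,uv,z=0.,n=(0,0,1),p=None):
    o,v=ray(c,uv); n=np.array(n,float); p=np.array([0,0,z]) if p is None else np.array(p)
    return o+v*(n@(p-o))/(n@v)
def tri(obs):
    A=np.zeros((3,3));b=np.zeros(3)
    for c,uv in obs:
        o,v=ray(c,uv);P=np.eye(3)-np.outer(v,v);A+=P;b+=P@o
    x=np.linalg.solve(A,b); return x,[np.linalg.norm((np.eye(3)-np.outer(ray(c,uv)[1],ray(c,uv)[1]))@(x-ray(c,uv)[0])) for c,uv in obs]
def proj(c,p):
    return cv2.projectPoints(np.array(p,float).reshape(-1,1,3),np.array(c['rvec'],float),np.array(c['tvec'],float),c['mtx'],np.array([float(c['k1']),0,0,0,0]))[0].reshape(-1,2)
E
python3 - <<'E'
from h import *
for n in ['scene','top','wrist']:
    c=shot(n,n+'0'); print(n,ray(c,(256,192)),c['k1'],c['mtx'][0,0])
print(ctrl.get_obs(), ctrl.finger_overhang)
E
```

```text
pics
scene (array([-0.37731848, -0.63597019,  1.05353813]), array([ 0.6280727 ,  0.45967178, -0.62787462])) -0.19018421521805554 479.85804385035175
top (array([0.166817  , 0.05681644, 1.81533844]), array([ 0.21611913, -0.01870481, -0.97618782])) -0.16575334991537152 487.62285772535273
wrist (array([0.12485872, 0.5406608 , 0.38354875]), array([ 0.24510958, -0.09760379, -0.96456974])) -0.03222671972787152 279.0764786565531
{'time_s': 0.15, 'qpos': array([ 1.13939350e+00,  3.00362918e-01,  1.52144728e+00, -3.45004746e-06,
        1.32067503e+00, -6.65801413e-02]), 'joint_vel': array([-0.00163002, -0.00091013, -0.0022336 , -0.00050698, -0.00036919,
       -0.0024433 ]), 'tau': array([-7.89620681e-04, -5.31960011e+01, -3.52824140e+01,  7.07486691e-02,
        2.35441898e-02, -4.79227606e-05]), 'ee_pos': array([0.1961772 , 0.51370366, 0.30220223]), 'eef_rot': array([-3.14070183e+00, -5.60493894e-05,  2.77677080e+00]), 'force': array([-0.23036073, -0.48895371, -0.3913288 ]), 'moment': array([-0.03752429, -0.01458157,  0.0229686 ]), 'grip_width': 0.09365145643784327} 0.0972
```

View pics/scene0.png

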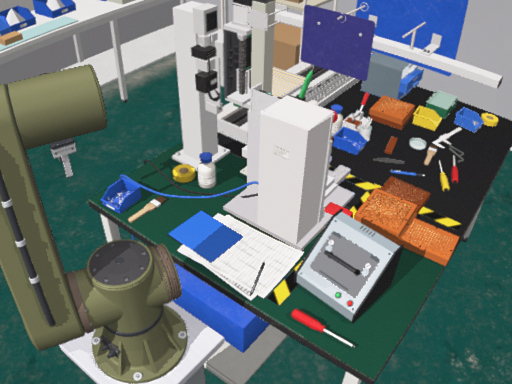

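View pics/top0.png

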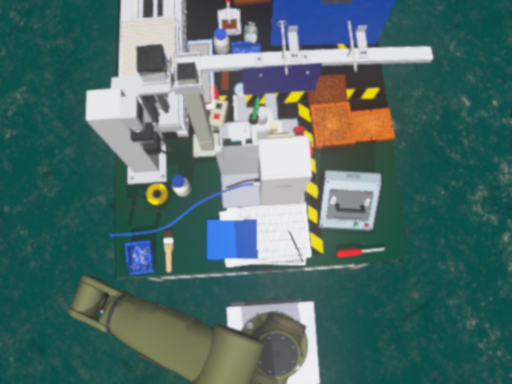

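View pics/wrist0.png

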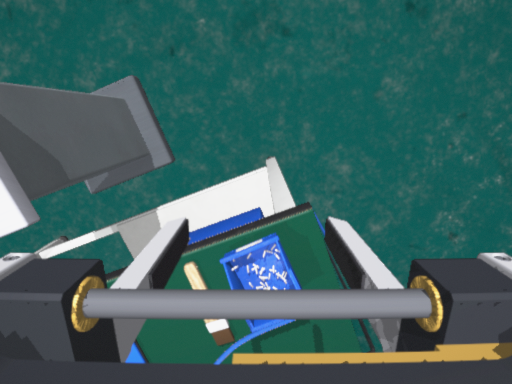

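The console is at about (350,200) in the top view, the pad at (231,240), the press column between and behind them, and the screwdriver in front of the console. I'll zoom in.

```bash
python3 - <<'E'
import cv2
a=cv2.imread('pics/top0.png');cv2.imwrite('pics/t_c.png',cv2.resize(a[160:270,305:400],None,fx=5,fy=5,interpolation=cv2.INTER_CUBIC))
cv2.imwrite('pics/t_p.png',cv2.resize(a[190:275,195:325],None,fx=5,fy=5,interpolation=cv2.INTER_CUBIC))
a=cv2.imread('pics/scene0.png');cv2.imwrite('pics/s_c.png',cv2.resize(a[205:325,290:410],None,fx=5,fy=5,interpolation=cv2.INTER_CUBIC))
cv2.imwrite('pics/s_p.png',cv2.resize(a[195:300,160:310],None,fx=5,fy=5,interpolation=cv2.INTER_CUBIC))
E
```

```text
(no output)
```

View pics/t_c.png

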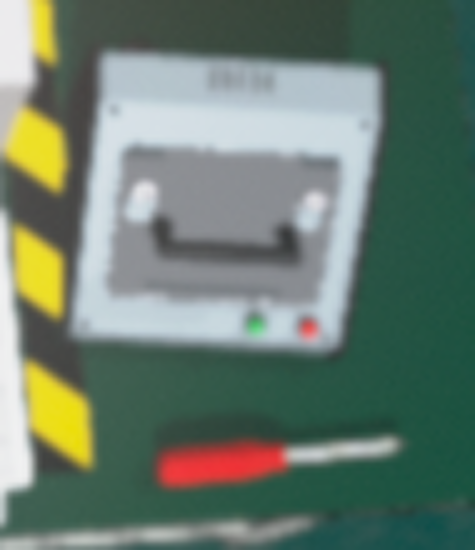

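View pics/s_c.png

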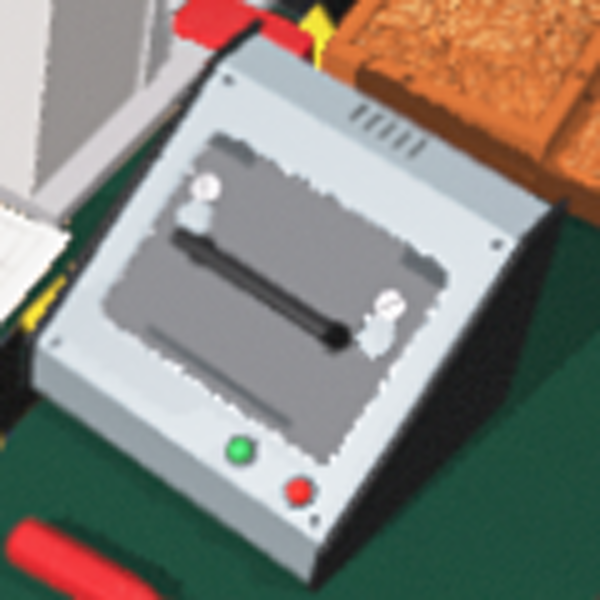

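View pics/t_p.png

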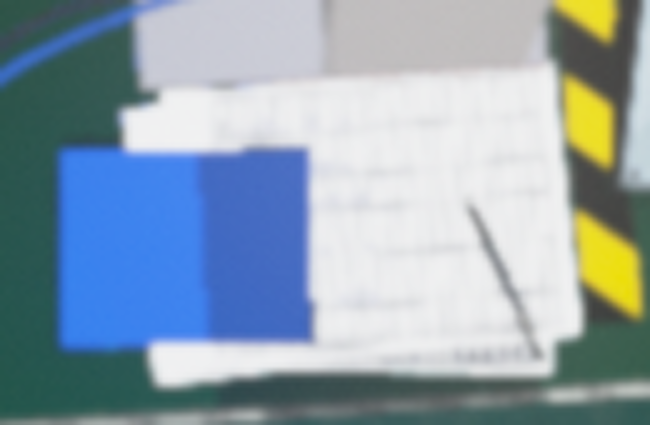

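View pics/s_p.png

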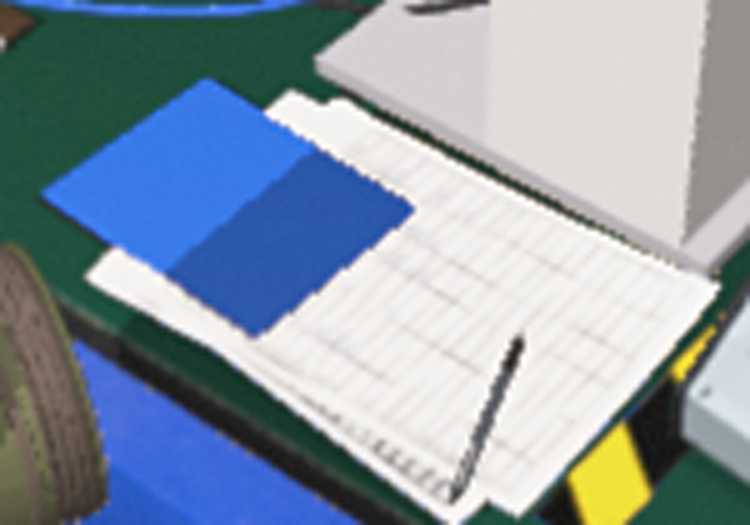

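```bash
python3 - <<'E'
from h import *
T=load('top0');S=load('scene0')
t=lambda x,y:(T,(305+x/5-.4,160+y/5-.4)); s=lambda x,y:(S,(290+x/5-.4,205+y/5-.4))
P={}
for k,a,b in [('scrL',(145,190),(205,187)),('scrR',(315,202),(390,305)),('bar',(228,248),(262,288)),('TL',(115,110),(229,79)),('TR',(365,126),(497,244)),('BL',(83,325),(55,342)),('grn',(256,323),(240,450)),('red',(308,327),(300,491)),('topL',(103,52),(258,28)),('topR',(381,70),(562,205))]:
    x,e=tri([t(*a),s(*b)]); P[k]=x; print(k,x.round(4),np.round(e,4))
d=P['scrL']-P['scrR'];print(np.linalg.norm(d),np.degrees(np.arctan2(-d[0],d[1])))
d=P['TL']-P['TR'];print(np.linalg.norm(d),np.degrees(np.arctan2(-d[0],d[1])))
p=lambda x,y:(195+x/5-.4,190+y/5-.4); q=lambda x,y:(160+x/5-.4,195+y/5-.4)
for uv in [(60,148),(308,150),(313,341),(62,349)]: print('padT',onplane(T,p(*uv),.01).round(4))
for uv in [(208,77),(415,210),(254,338),(42,193)]: print('padS',onplane(S,q(*uv),.01).round(4))
E
```

```text
scrL [ 0.503  -0.25    0.1279] [0.0007 0.0007]
scrR [ 0.487  -0.3725  0.1278] [0.0017 0.0017]
bar [ 0.4602 -0.3088  0.1213] [0.0033 0.0033]
TL [ 0.5558 -0.2293  0.1587] [0.0012 0.0012]
TR [ 0.5333 -0.4068  0.158 ] [0.0013 0.0013]
BL [ 0.4226 -0.2107  0.0436] [0.0023 0.0023]
grn [ 0.4131 -0.3366  0.0531] [0.001 0.001]
red [ 0.4079 -0.3757  0.0533] [0.0017 0.0017]
topL [ 0.5965 -0.2238  0.1658] [0.0013 0.0013]
topR [ 0.5727 -0.4231  0.1652] [0.0032 0.0032]
0.12352954690505406 -7.441659778414238
0.1789090267023892 -7.220402107003378
padT [0.4739 0.214  0.01  ]
padT [0.4607 0.0283 0.01  ]
padT [0.3178 0.0339 0.01  ]
padT [0.3234 0.2195 0.01  ]
padS [0.4772 0.2119 0.01  ]
padS [0.4646 0.0267 0.01  ]
padS [0.3205 0.0333 0.01  ]
padS [0.3291 0.2186 0.01  ]
```

```bash
cat >> h.py <<'E'
def frame(yaw=np.radians(-7.3),a=np.radians(40)):
    ex=np.array([np.cos(yaw),np.sin(yaw),0]);yc=np.array([-np.sin(yaw),np.cos(yaw),0]);z=np.array([0,0,1.])
    return np.cos(a)*ex+np.sin(a)*z, yc, -np.sin(a)*ex+np.cos(a)*z
def pose():
    o=ctrl.get_obs(); return np.array(o['ee_pos']),R.from_euler('xyz',o['eef_rot']),o
def rows(p,r,pt,rt,N=None):
    w=(r.inv()*rt).as_rotvec(); d=np.linalg.norm(pt-p)
    if N is None: N=int(np.ceil(max(d/.030,np.linalg.norm(w)/np.radians(6),1)))
    while 1:
        M=sum((r*R.from_rotvec(w*k/N)).as_matrix() for k in range(N)); s=np.linalg.solve(M,pt-p)
        if np.linalg.norm(s)<.035: break
        N+=1
    print(N,'x',(s/.12).round(3).tolist()+(w/N/np.radians(30)).round(3).tolist()); return pt,rt
def mat(x,y,z): return R.from_matrix(np.column_stack([x,y,z]))
E
python3 - <<'E'
from h import *
u,yc,n=frame(); p,r,o=pose(); C=np.array([.479,-.309,.097])
rt=mat(yc,u,-n)
from scipy.spatial.transform import Slerp
rh=Slerp([0,1],R.concatenate([r,rt]))(.5)
p,r=rows(p,r,np.array([.34,.05,.34]),rh)
p,r=rows(p,r,C+.21*n,rt)
T=load('top0')
for uv in [(235,206),(310,206),(220,190)]:print(onplane(T,uv,.02))
print(proj(load('top0'),[[.34,.05,.34]]))
E
```

```text
17 x [-0.201, -0.134, -0.024, -0.033, -0.026, 0.072]
12 x [-0.229, -0.083, 0.042, -0.047, -0.037, 0.102]
[0.5156419 0.1044515 0.02     ]
[ 0.49762444 -0.17665371  0.02      ]
[0.58064926 0.15760966 0.02      ]
[[252.21398385 241.67239463]]
```

```bash
python3 -m pendant '[[-0.201,-0.134,-0.024,-0.033,-0.026,0.072,-1],[-0.201,-0.134,-0.024,-0.033,-0.026,0.072,-1],[-0.201,-0.134,-0.024,-0.033,-0.026,0.072,-1],[-0.201,-0.134,-0.024,-0.033,-0.026,0.072,-1],[-0.201,-0.134,-0.024,-0.033,-0.026,0.072,-1],[-0.201,-0.134,-0.024,-0.033,-0.026,0.072,-1],[-0.201,-0.134,-0.024,-0.033,-0.026,0.072,-1],[-0.201,-0.134,-0.024,-0.033,-0.026,0.072,-1],[-0.201,-0.134,-0.024,-0.033,-0.026,0.072,-1]]' 10
python3 -m pendant '[[-0.201,-0.134,-0.024,-0.033,-0.026,0.072,-1],[-0.201,-0.134,-0.024,-0.033,-0.026,0.072,-1],[-0.201,-0.134,-0.024,-0.033,-0.026,0.072,-1],[-0.201,-0.134,-0.024,-0.033,-0.026,0.072,-1],[-0.201,-0.134,-0.024,-0.033,-0.026,0.072,-1],[-0.201,-0.134,-0.024,-0.033,-0.026,0.072,-1],[-0.201,-0.134,-0.024,-0.033,-0.026,0.072,-1],[-0.201,-0.134,-0.024,-0.033,-0.026,0.072,-1]]'
python3 - <<'E'
from h import *
shot('scene','s1'); shot('wrist','w1')
u,yc,n=frame(); p,r,o=pose(); C=np.array([.479,-.309,.097])
print(p,o['qpos'])
p,r=rows(p,r,C+.21*n,mat(yc,u,-n))
E
```

```text
time_s: 0.9
ee_pos: [0.3113, 0.2797, 0.3278]
eef_rot: [2.967, 0.094, 2.426]
force: [0.8, -0.7, 0.6]
grip_width: 0.0943
time_s: 1.57
ee_pos: [0.3394, 0.0498, 0.3398]
eef_rot: [2.792, 0.122, 2.105]
force: [0.5, 0.2, -0.8]
grip_width: 0.0937
[0.33948632 0.04805345 0.33980329] [-0.00506069 -0.37810189  2.11394336  0.08785824  1.0460945  -0.58633783]
12 x [-0.228, -0.082, 0.042, -0.047, -0.036, 0.1]
```

```bash
python3 -m pendant '[[-0.228,-0.082,0.042,-0.047,-0.036,0.1,-1],[-0.228,-0.082,0.042,-0.047,-0.036,0.1,-1],[-0.228,-0.082,0.042,-0.047,-0.036,0.1,-1],[-0.228,-0.082,0.042,-0.047,-0.036,0.1,-1],[-0.228,-0.082,0.042,-0.047,-0.036,0.1,-1],[-0.228,-0.082,0.042,-0.047,-0.036,0.1,-1]]'
python3 -m pendant '[[-0.228,-0.082,0.042,-0.047,-0.036,0.1,-1],[-0.228,-0.082,0.042,-0.047,-0.036,0.1,-1],[-0.228,-0.082,0.042,-0.047,-0.036,0.1,-1],[-0.228,-0.082,0.042,-0.047,-0.036,0.1,-1],[-0.228,-0.082,0.042,-0.047,-0.036,0.1,-1],[-0.228,-0.082,0.042,-0.047,-0.036,0.1,-1],[0,0,0,0,0,0,-1]]'
python3 - <<'E'
from h import *
shot('wrist','w2')
u,yc,n=frame(); p,r,o=pose(); C=np.array([.479,-.309,.097])
print(p,r.as_matrix().round(3),np.column_stack([yc,u,-n]).round(3),o['qpos'], p-C-.21*n)
E
```

```text
time_s: 2.17
ee_pos: [0.3671, -0.1211, 0.3065]
eef_rot: [2.608, 0.089, 1.771]
force: [1.6, -0.2, 0.9]
grip_width: 0.0937
time_s: 2.75
ee_pos: [0.3463, -0.2908, 0.2558]
eef_rot: [2.446, -0.003, 1.447]
force: [-0.1, 0.3, -0.4]
grip_width: 0.0941
[ 0.34669147 -0.28931608  0.25645402] [[ 0.121  0.763  0.635]
 [ 0.993 -0.095 -0.076]
 [ 0.002  0.64  -0.769]] [[ 0.127  0.76   0.638]
 [ 0.992 -0.097 -0.082]
 [ 0.     0.643 -0.766]] [-0.96344088 -0.01842969  2.10301366  0.80417139  0.72649663 -1.37011199] [ 0.00158273  0.00253205 -0.00141531]
```

View pics/w2.png

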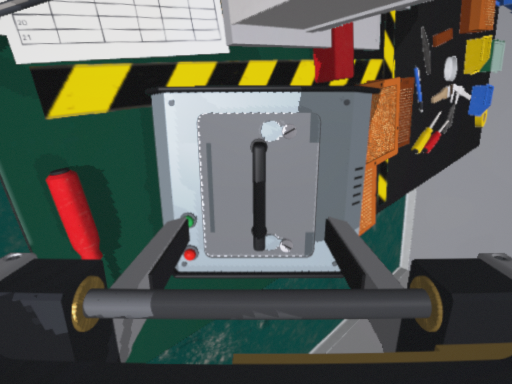

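```bash
python3 - <<'E'
import cv2
a=cv2.imread('pics/w2.png');cv2.imwrite('pics/w2c.png',cv2.resize(a[80:280,150:380],None,fx=3.4,fy=3,interpolation=cv2.INTER_CUBIC)[:600,:782])
E
```

```text
(no output)
```

View pics/w2c.png

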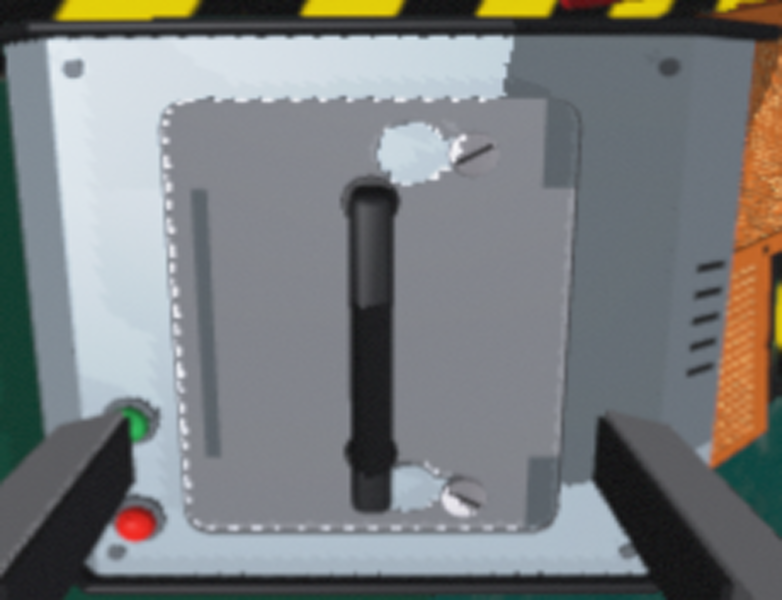

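```bash
python3 - <<'E'
from h import *
T=load('top0');S=load('scene0');W=load('w2')
t=lambda x,y:(T,(305+x/5-.4,160+y/5-.4)); s=lambda x,y:(S,(290+x/5-.4,205+y/5-.4)); w=lambda x,y:(W,(150+x/3.4-.35,80+y/3-.33))
P={}
for k,a,b,c in [('scrL',(145,190),(205,187),(475,155)),('scrR',(315,202),(390,305),(464,497)),('TL',(115,110),(229,79),(73,68)),('TR',(365,126),(497,244),(117,551)),('BL',(83,325),(55,342),(73,68)),('BR',(0,0),(315,520),(117,551)),('grn',(256,323),(240,450),(133,422)),('red',(308,327),(300,491),(134,523))]:
    if k in('TL',): c=(669,67)
    if k=='TR': c=(628,551)
    L=[t(*a),s(*b),w(*c)]
    if k=='BR': L=L[1:]
    x,e=tri(L); P[k]=x; print(k,x.round(4),np.round(e,4), [tri([L[0],L[-1]])[0].round(4),tri([L[-2],L[-1]])[0].round(4)])
ex=frame()[0]
for a,b in[('scrL','scrR'),('TL','TR'),('BL','BR')]:
    d=P[a]-P[b];print(np.linalg.norm(d),np.degrees(np.arctan2(-d[0],d[1])))
d=(P['TL']+P['TR']-P['BL']-P['BR'])/2; print(np.linalg.norm(d),np.degrees(np.arctan2(d[2],np.hypot(d[0],d[1]))),(P['TL']+P['TR']+P['BL']+P['BR'])/4)
u,yc,n=frame()
m=(P['scrL']+P['scrR'])/2; C=m-.03*u-.011*n; print('C',C)
# wrist only on screw plane
for z in (.096,):
    C2=C.copy(); C2[2]=z
    q=[onplane(*w(*c),n=n,p=C2+.011*n) for c in[(475,155),(464,497)]]; print(q,np.linalg.norm(q[0]-q[1]),(q[0]+q[1])/2-.03*u-.011*n)
    for c in [(371,190),(371,348),(371,512)]:
        b=onplane(*w(*c),n=n,p=C2+.0445*n)-C2; print('bar u,y,n',b@u,b@yc,b@n)
E
```

```text
scrL [ 0.5035 -0.2494  0.1257] [0.0007 0.0017 0.0015] [array([ 0.5032, -0.2493,  0.1245]), array([ 0.5066, -0.2489,  0.1229])]
scrR [ 0.4887 -0.3719  0.1245] [0.002  0.0025 0.0017] [array([ 0.4874, -0.3709,  0.1245]), array([ 0.492 , -0.3723,  0.1222])]
TL [ 0.557  -0.2283  0.1551] [0.0013 0.0027 0.0024] [array([ 0.556 , -0.2279,  0.154 ]), array([ 0.5655, -0.2267,  0.1489])]
TR [ 0.5355 -0.4062  0.154 ] [0.0022 0.0022 0.002 ] [array([ 0.5345, -0.4056,  0.1535]), array([ 0.5392, -0.4066,  0.1519])]
BL [ 0.4228 -0.2106  0.0436] [0.0023 0.0024 0.0003] [array([ 0.4211, -0.2094,  0.0466]), array([ 0.4246, -0.211 ,  0.042 ])]
BR [ 0.4046 -0.3892  0.0408] [0.0019 0.0019] [array([ 0.4046, -0.3892,  0.0408]), array([ 0.4046, -0.3892,  0.0408])]
grn [ 0.4144 -0.3357  0.0505] [0.0017 0.0015 0.0017] [array([ 0.4138, -0.3352,  0.0504]), array([ 0.4166, -0.3356,  0.0484])]
red [ 0.4085 -0.3752  0.0505] [0.0012 0.0027 0.0018] [array([ 0.408 , -0.3754,  0.0475]), array([ 0.4098, -0.3754,  0.0494])]
0.12332966829431524 -6.937102761406716
0.17918885225030692 -6.8676148497935285
0.17961279196519078 -5.791195263651384
0.1746585470785195 40.053830346236325 [ 0.47997035 -0.3085778   0.09839416]
C [ 0.48031732 -0.30862736  0.09738199]
[array([ 0.5039574 , -0.24867994,  0.12364349]), array([ 0.48863923, -0.3702356 ,  0.12385445])] 0.12251721242926346 [ 0.48051661 -0.30743609  0.09603885]
bar u,y,n -0.0003349625677724975 0.05398026295849987 0.044500000000000026
bar u,y,n -0.00016694792831469055 0.00603027285176355 0.0445
bar u,y,n 3.1602472678356e-05 -0.049180972166711294 0.044499999999999956
```

```bash
cat >> h.py <<'E'
C=np.array([.4803,-.308,.0962]); u,yc,n=frame(np.radians(-7.0))
E
python3 - <<'E'
from h import *
p,r,o=pose(); rows(p,r,C+.116*n+.001*yc,mat(yc,u,-n),5); print(r.as_matrix().T@(C-p))
E
```

```text
5 x [-0.002, 0.001, 0.156, -0.002, -0.001, -0.0]
[-0.00276532  0.00118919  0.20945792]
```

```bash
python3 -m pendant '[[-0.002,0.001,0.156,-0.002,0,0,-1],[-0.002,0.001,0.156,-0.002,0,0,-1],[-0.002,0.001,0.156,-0.002,0,0,-1],[-0.002,0.001,0.156,-0.002,0,0,-1],[-0.002,0.001,0.156,-0.002,0,0,-1],[0,0,0,0,0,0,-1],[0,0,0,0,0,0,-1]]' 10
python3 - <<'E'
from h import *
shot('wrist','w3'); shot('scene','s3')
a=cv2.imread('pics/s3.png');cv2.imwrite('pics/s3c.png',cv2.resize(a[150:325,240:410],None,fx=4,fy=3.4))
p,r,o=pose(); print(r.as_matrix().T@(C-p), o['force'])
E
```

```text
time_s: 3.38
ee_pos: [0.4075, -0.2957, 0.1863]
eef_rot: [2.442, -0.001, 1.454]
force: [0.2, -0.0, -0.4]
grip_width: 0.0941
[-0.00280259 -0.00223122  0.11746344] [-0.66253734  0.10791908  0.16522762]
```

View pics/w3.png

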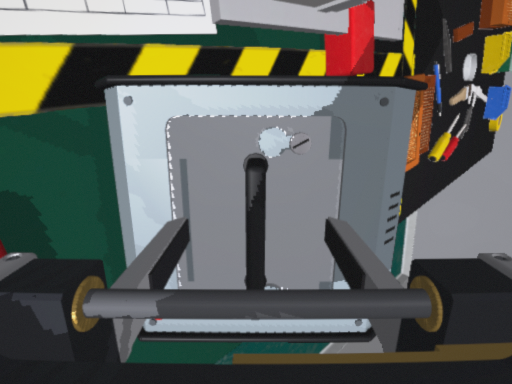

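View pics/s3c.png

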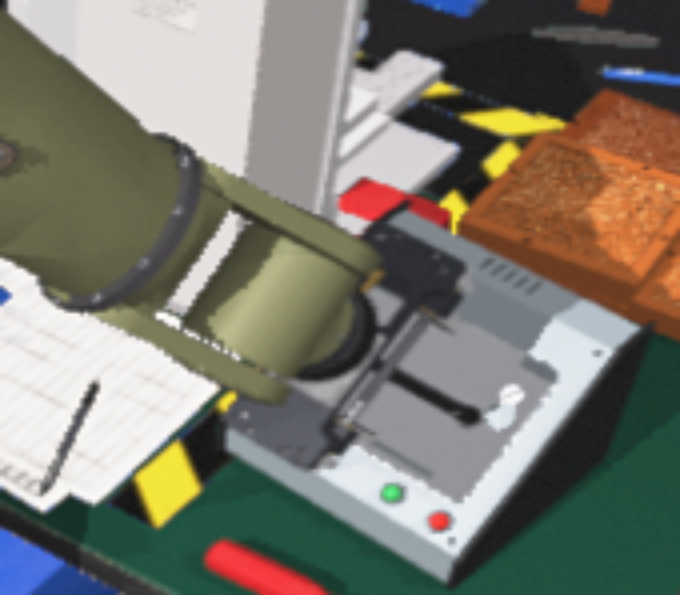

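```bash
python3 -m pendant '[[-0.01,-0.008,0.01,0,0,0,-1],[0,0,0,0,0,0,0.6],[0,0,0,0,0,0,0.8],[0,0,0,0,0,0,1],[0,0,0,0,0,0,1],[0,0,0,0,0,0,1],[0,0,0,0,0,0,1],[0,0,0,0,0,0,1]]' 30
python3 - <<'E'
from h import *
shot('wrist','w4')
p,r,o=pose(); print(r.as_matrix().T@(C-p), o['force'],r.inv().apply(o['force']),o['moment'],o['grip_width'])
E
```

```text
time_s: 4.15
ee_pos: [0.4068, -0.2982, 0.1849]
eef_rot: [2.441, 0.0, 1.451]
force: [0.0, -0.4, 0.4]
grip_width: 0.0506
[-0.00098865 -0.00057365  0.11554438] [ 0.15048092 -0.53916289 -0.24508369] [-0.51738085  0.00512216  0.32511223] [-0.02724337  0.36963362 -0.01387257] 0.046671677999247804
```

View pics/w4.png

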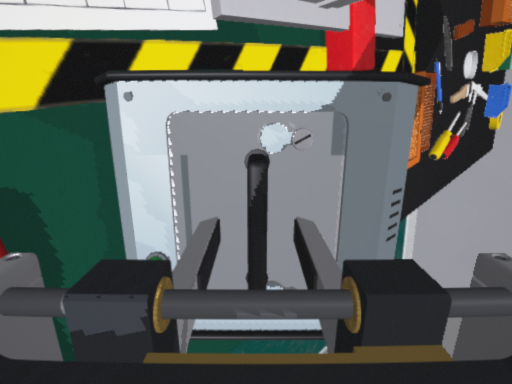

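Still closing and centred (bar at column 257, fingers at 218 and 296). I'll wait for it to close.

```bash
python3 -m pendant '[[0,0,0,0,0,0,1],[0,0,0,0,0,0,1],[0,0,0,0,0,0,1],[0,0,0,0,0,0,1],[0,0,0,0,0,0,1],[0,0,0,0,0,0,1],[0,0,0,0,0,0,1],[0,0,0,0,0,0,1]]' 30
python3 - <<'E'
from h import *
p,r,o=pose(); print(r.as_matrix().T@(C-p), o['force'],r.inv().apply(o['force']),o['moment'],o['grip_width'])
E
```

```text
time_s: 4.87
ee_pos: [0.4069, -0.2982, 0.1849]
eef_rot: [2.44, 0.0, 1.451]
force: [2.5, -0.5, 0.2]
grip_width: 0.0119
[-0.00095022 -0.00069088  0.11555965] [ 2.46217302 -0.50554888  0.19966609] [-0.20853193  2.04259996  1.46357167] [-0.02386993  0.16133028  0.01733418] 0.011901889368998476
```

```bash
python3 -m pendant '[[0,0,-0.012,0,0,0,1],[0,0,0,0,0,0,1],[0,0,0,0,0,0,1]]' 40
python3 -m pendant '[[0,0.03,0,0,0,0,1],[0,0.03,0,0,0,0,1],[0,0,0,0,0,0,1]]'
python3 - <<'E'
from h import *
p,r,o=pose(); print(r.as_matrix().T@(C-p), r.inv().apply(o['force']),o['moment'],o['grip_width'])
E
```

```text
time_s: 5.12
ee_pos: [0.4059, -0.2981, 0.186]
eef_rot: [2.441, 0.0, 1.451]
force: [0.9, -0.0, -0.2]
grip_width: 0.0115
time_s: 5.37
ee_pos: [0.4117, -0.2988, 0.1908]
eef_rot: [2.441, 0.0, 1.452]
force: [-0.9, -0.1, -3.9]
grip_width: 0.0116
[-0.00097715 -0.00816397  0.11694102] [-0.16031341 -3.16643941  2.36910376] [ 0.03960341  0.85159987 -0.00560923] 0.011627190747316425
```

```bash
python3 -m pendant '[[0,0.03,0,0,0,0,1],[0,0.03,0,0,0,0,1],[0,0.03,0,0,0,0,1],[0,0,0,0,0,0,1],[0,0,0,0,0,0,1]]'
python3 - <<'E'
from h import *
shot('wrist','w5')
a=cv2.imread('pics/w5.png');cv2.imwrite('pics/w5c.png',cv2.resize(a[70:290,120:400],None,fx=2.8,fy=2.7))
p,r,o=pose(); print(r.as_matrix().T@(C-p), r.inv().apply(o['force']),o['moment'],o['grip_width'])
E
```

```text
time_s: 5.78
ee_pos: [0.4197, -0.2997, 0.1977]
eef_rot: [2.44, 0.0, 1.452]
force: [0.8, 0.3, -4.5]
grip_width: 0.0114
[-0.00106721 -0.01855417  0.11697029] [ 0.60015444 -2.26892729  3.5103744 ] [0.05930762 0.92344328 0.01152059] 0.011656580889447753
```

View pics/w5c.png

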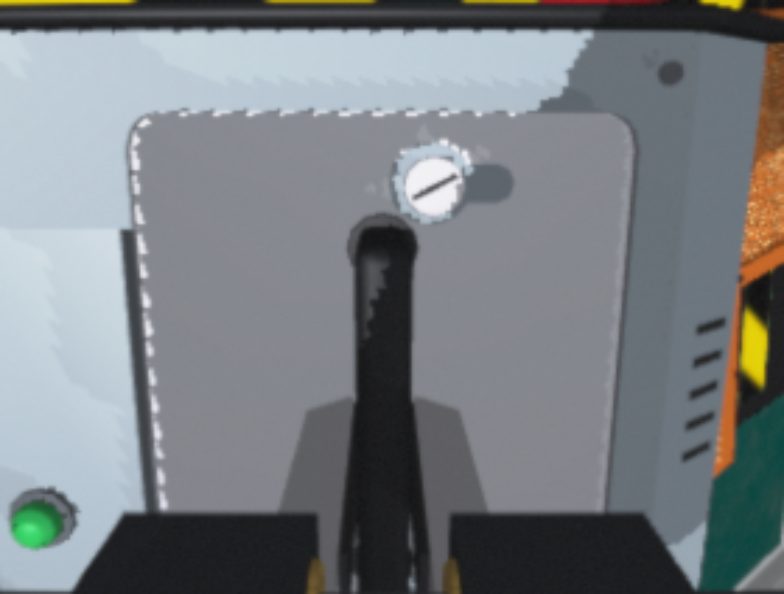

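```bash
python3 -m pendant '[[0,0,-0.03,0,0,0,1],[0,0,-0.03,0,0,0,1],[0,0,0,0,0,0,1]]'
python3 -m pendant '[[0,0,-0.03,0,0,0,1],[0,0,-0.03,0,0,0,1],[0,0,-0.05,0,0,0,1],[0,0,0,0,0,0,1]]'
python3 - <<'E'
from h import *
p,r,o=pose(); print(r.as_matrix().T@(C-p), r.inv().apply(o['force']),o['moment'],o['grip_width'],o['qpos'])
E
```

```text
time_s: 6.08
ee_pos: [0.4146, -0.2992, 0.2036]
eef_rot: [2.44, 0.001, 1.451]
force: [0.7, 0.1, -4.5]
grip_width: 0.0113
time_s: 6.42
ee_pos: [0.4061, -0.2983, 0.2141]
eef_rot: [2.44, 0.001, 1.451]
force: [-0.4, 0.3, -3.6]
grip_width: 0.0115
[-0.00072384 -0.01901973  0.13833276] [ 0.29857985 -2.62112512  2.43597832] [-0.00254805  0.87841768 -0.01229997] 0.011462688787466348 [-0.8571806   0.16094948  2.03002171  0.90099144  0.58621704 -1.41767019]
```

View pics/w1.png

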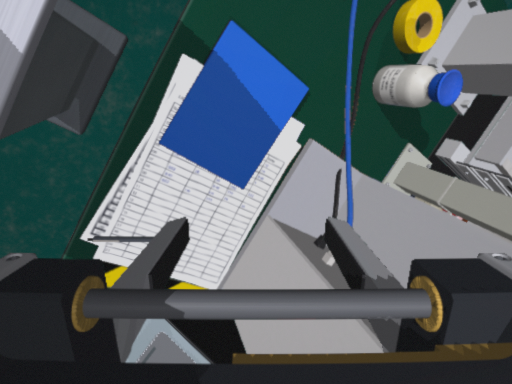

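```bash
python3 - <<'E'
from h import *
for f,win in [('top0',(195,205,270,275)),('scene0',(160,205,250,265)),('w1',(150,10,320,200))]:
    c=load(f); x0,y0,x1,y1=win; im=c['image'][y0:y1,x0:x1].astype(int)
    m=((im[...,2]>im[...,0]+60)&(im[...,2]>im[...,1]+30)).astype(np.uint8)
    cs,_=cv2.findContours(m,cv2.RETR_EXTERNAL,cv2.CHAIN_APPROX_NONE); k=max(cs,key=cv2.contourArea)
    pts=k[:,0,:]+[x0,y0]; W=np.array([onplane(c,q,.01) for q in pts])[:,:2]
    (cx,cy),(a,b),an=cv2.minAreaRect((W*1000).astype(np.float32)); M=cv2.moments((W*1000).astype(np.float32).reshape(-1,1,2))
    print(f,cv2.contourArea(k),(cx,cy),(a,b),an,M['m10']/M['m00'],M['m01']/M['m00'])
E
```

```text
top0 1914.0 (392.37310791015625, 127.30369567871094) (187.57540893554688, 153.58775329589844) 86.4407958984375 394.2907794261011 128.76593557664017
scene0 1912.0 (397.556640625, 124.16143798828125) (188.54318237304688, 152.6129913330078) 87.0346450805664 397.9443738055241 125.12963260971024
w1 12968.0 (395.356689453125, 124.80103302001953) (186.18809509277344, 148.42236328125) 87.4526138305664 395.31152956925627 125.45499622336764
```

```bash
python3 - <<'E'
from h import *
from scipy.spatial.transform import Slerp
p,r,o=pose(); a=np.radians(-3); rt=mat([-np.sin(a),np.cos(a),0],[np.cos(a),np.sin(a),0],[0,0,-1])
S=Slerp([0,1],R.concatenate([r,rt]))
p,r=rows(p,r,p+.07*n,r,3)
p,r=rows(p,r,np.array([.36,-.08,.33]),S(.5),9)
p,r=rows(p,r,np.array([.396,.125,.21]),rt,9)
E
```

```text
3 x [0.0, 0.001, -0.194, 0.0, 0.0, 0.0]
9 x [0.195, 0.012, -0.062, 0.074, 0.003, -0.007]
9 x [0.192, -0.002, 0.113, 0.074, 0.003, -0.007]
```

```bash
python3 -m pendant '[[0,0,-0.194,0,0,0,1],[0,0,-0.194,0,0,0,1],[0,0,-0.194,0,0,0,1]]' 45
python3 -m pendant '[[0.195,0.012,-0.062,0.074,0.003,-0.007,1],[0.195,0.012,-0.062,0.074,0.003,-0.007,1],[0.195,0.012,-0.062,0.074,0.003,-0.007,1],[0.195,0.012,-0.062,0.074,0.003,-0.007,1],[0.195,0.012,-0.062,0.074,0.003,-0.007,1],[0.195,0.012,-0.062,0.074,0.003,-0.007,1],[0.195,0.012,-0.062,0.074,0.003,-0.007,1],[0.195,0.012,-0.062,0.074,0.003,-0.007,1],[0.195,0.012,-0.062,0.074,0.003,-0.007,1]]'
python3 -m pendant '[[0.192,-0.002,0.113,0.074,0.003,-0.007,1],[0.192,-0.002,0.113,0.074,0.003,-0.007,1],[0.192,-0.002,0.113,0.074,0.003,-0.007,1],[0.192,-0.002,0.113,0.074,0.003,-0.007,1],[0.192,-0.002,0.113,0.074,0.003,-0.007,1],[0.192,-0.002,0.113,0.074,0.003,-0.007,1],[0.192,-0.002,0.113,0.074,0.003,-0.007,1],[0.192,-0.002,0.113,0.074,0.003,-0.007,1],[0.192,-0.002,0.113,0.074,0.003,-0.007,1],[0,0,0,0,0,0,1]]'
python3 - <<'E'
from h import *
shot('wrist','w6'); shot('scene','s6'); shot('top','t6')
p,r,o=pose(); a=np.radians(-3); rt=mat([-np.sin(a),np.cos(a),0],[np.cos(a),np.sin(a),0],[0,0,-1])
print(p,o['force'],o['grip_width'],o['qpos'])
rows(p,r,np.array([.396,.125,.145]),rt,3)
a=cv2.imread('pics/s6.png');cv2.imwrite('pics/s6c.png',cv2.resize(a[150:325,140:310],None,fx=4,fy=3.4))
E
```

```text
time_s: 6.67
ee_pos: [0.3611, -0.2925, 0.267]
eef_rot: [2.441, -0.0, 1.452]
force: [0.6, 0.2, -4.0]
grip_width: 0.0114
time_s: 7.42
ee_pos: [0.3597, -0.0795, 0.3302]
eef_rot: [2.79, 0.005, 1.486]
force: [0.6, -0.3, -4.6]
grip_width: 0.0116
time_s: 8.25
ee_pos: [0.3955, 0.1269, 0.2076]
eef_rot: [-3.14, -0.004, 1.523]
force: [-0.0, 0.7, -3.9]
grip_width: 0.0116
[0.39600172 0.12426239 0.20988565] [-0.45951738 -0.7633769  -4.6886834 ] 0.011756848842068504 [0.21474358 0.10802223 1.98756937 0.00281625 1.04100989 0.26222541]
3 x [0.002, -0.001, 0.18, 0.003, -0.002, 0.002]
```

View pics/s6c.png

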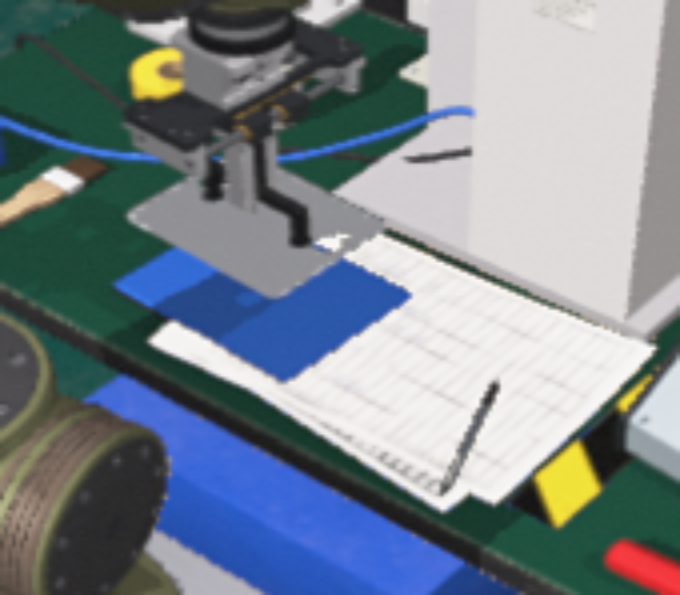

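View pics/w6.png

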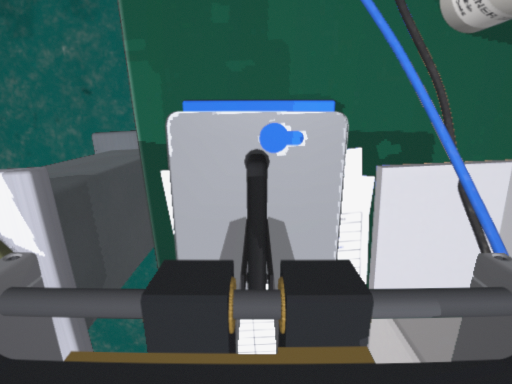

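View pics/t6.png

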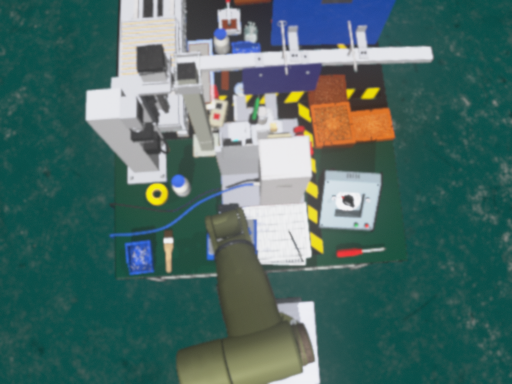

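```bash
python3 -m pendant '[[0,0,0.14,0.003,-0.002,0.002,1],[0,0,0.14,0.003,-0.002,0.002,1],[0,0,0.14,0.003,-0.002,0.002,1],[0,0,0.08,0,0,0,1],[0,0,0.08,0,0,0,1],[0,0,0.03,0,0,0,1],[0,0,0,0,0,0,1]]' 45
python3 -m pendant '[[0,0,0.017,0,0,0,1],[0,0,0.017,0,0,0,1],[0,0,0,0,0,0,1]]'
python3 - <<'E'
from h import *
shot('wrist','w7'); p,r,o=pose(); print(p,r.as_matrix().round(3),o['force'],o['moment'])
E
```

```text
time_s: 8.98
ee_pos: [0.396, 0.1243, 0.1363]
eef_rot: [-3.14, -0.0, 1.518]
force: [0.2, -1.3, -3.8]
grip_width: 0.0117
time_s: 9.23
ee_pos: [0.3961, 0.1246, 0.1325]
eef_rot: [-3.141, -0.001, 1.518]
force: [-0.2, 0.1, -5.2]
grip_width: 0.0117
[0.39611015 0.12458888 0.13258231] [[ 0.052  0.999 -0.001]
 [ 0.999 -0.052  0.001]
 [ 0.001 -0.001 -1.   ]] [-0.9096046  -0.40255457 -4.05131837] [-0.02087203  0.04446668  0.00484311]
```

View pics/w7.png

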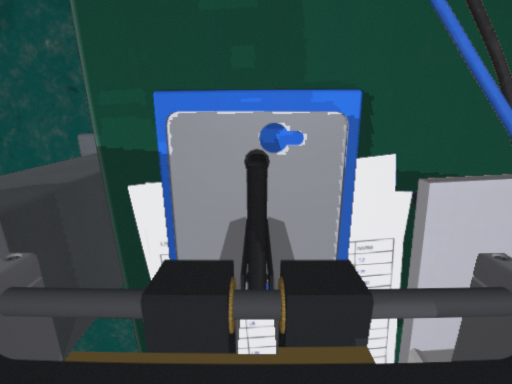

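```bash
python3 -m pendant '[[0,0,0.01,0,0,0,1],[0,0,0.01,0,0,0,1],[0,0,0.01,0,0,0,1],[0,0,0,0,0,0,1]]'
python3 -m pendant '[[0,0,0.008,0,0,0,1],[0,0,0.008,0,0,0,1],[0,0,0,0,0,0,1]]'
```

```text
time_s: 9.62
ee_pos: [0.3959, 0.1246, 0.1285]
eef_rot: [-3.14, -0.0, 1.518]
force: [-0.2, 0.0, -4.4]
grip_width: 0.0118
time_s: 9.87
ee_pos: [0.396, 0.1246, 0.1267]
eef_rot: [-3.14, -0.0, 1.518]
force: [0.1, -0.5, -4.3]
grip_width: 0.0113
```

```bash
python3 -m pendant '[[0,0,0.006,0,0,0,1],[0,0,0,0,0,0,1]]'
python3 -m pendant '[[0,0,0.006,0,0,0,1],[0,0,0,0,0,0,1]]'
```

```text
time_s: 10.03
ee_pos: [0.396, 0.1246, 0.1264]
eef_rot: [-3.14, -0.0, 1.518]
force: [-4.0, -0.5, 3.6]
grip_width: 0.0113
time_s: 10.2
ee_pos: [0.3961, 0.1246, 0.1264]
eef_rot: [-3.14, -0.0, 1.519]
force: [-10.0, -1.8, 20.0]
grip_width: 0.0116
```

```bash
python3 -m pendant '[[0,0,-0.006,0,0,0,1],[0,0,0,0,0,0,1]]'
python3 -m pendant '[[0,0,0,0,0,0,0.6],[0,0,0,0,0,0,0.4],[0,0,0,0,0,0,0.2],[0,0,0,0,0,0,0],[0,0,0,0,0,0,-0.2],[0,0,0,0,0,0,-0.2]]'
```

```text
time_s: 10.37
ee_pos: [0.3961, 0.1246, 0.1264]
eef_rot: [-3.141, -0.001, 1.518]
force: [-4.8, -1.3, 6.9]
grip_width: 0.0119
time_s: 10.87
ee_pos: [0.396, 0.1246, 0.1261]
eef_rot: [-3.14, -0.0, 1.518]
force: [0.7, -0.3, 0.3]
grip_width: 0.048
```

Released. Retreat up and back toward the console. I'll plan the route to a view pose over the well.

```bash
python3 -m pendant '[[0,0,-0.1,0,0,0,-0.2],[0,0,-0.25,0,0,0,-0.2],[0,0,-0.3,0,0,0,-0.2],[0,0,-0.3,0,0,0,-0.2],[0,0,-0.3,0,0,0,-0.2],[0,0,-0.2,0,0,0,-0.2],[0,0,0,0,0,0,-0.2]]'
python3 - <<'E'
from h import *
from scipy.spatial.transform import Slerp
shot('wrist','w8')
p,r,o=pose(); print(p,o['grip_width'])
rt=R.from_rotvec(-.55*n)*mat(yc,u,-n)
S=Slerp([0,1],R.concatenate([r,rt]))
p,r=rows(p,r,np.array([.355,-.08,.33]),S(.5),9)
p,r=rows(p,r,C+.18*n,rt,10)
E
```

```text
time_s: 11.45
ee_pos: [0.3971, 0.1247, 0.3048]
eef_rot: [3.135, -0.002, 1.519]
force: [0.3, -0.3, 1.0]
grip_width: 0.0566
[0.3966602  0.12460004 0.30210867] 0.05646151730598173
9 x [-0.193, 0.001, -0.036, -0.073, 0.018, 0.063]
10 x [-0.171, 0.056, 0.076, -0.066, 0.016, 0.057]
```

View pics/w8.png

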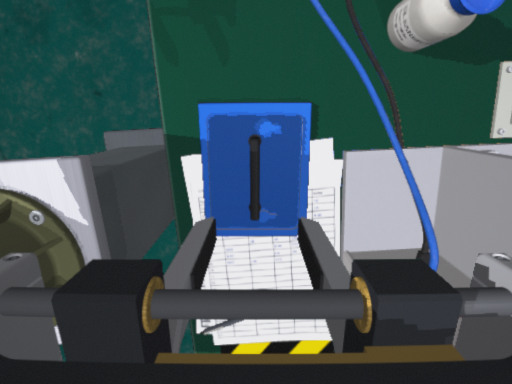

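```bash
python3 -m pendant '[[-0.193,0.001,-0.036,-0.073,0.018,0.063,-0.2],[-0.193,0.001,-0.036,-0.073,0.018,0.063,-0.2],[-0.193,0.001,-0.036,-0.073,0.018,0.063,-0.2],[-0.193,0.001,-0.036,-0.073,0.018,0.063,-0.2],[-0.193,0.001,-0.036,-0.073,0.018,0.063,-0.2],[-0.193,0.001,-0.036,-0.073,0.018,0.063,-0.2],[-0.193,0.001,-0.036,-0.073,0.018,0.063,-0.2],[-0.193,0.001,-0.036,-0.073,0.018,0.063,-0.2],[-0.193,0.001,-0.036,-0.073,0.018,0.063,-0.2]]' 20
python3 -m pendant '[[-0.171,0.056,0.076,-0.066,0.016,0.057,-0.2],[-0.171,0.056,0.076,-0.066,0.016,0.057,-0.2],[-0.171,0.056,0.076,-0.066,0.016,0.057,-0.2],[-0.171,0.056,0.076,-0.066,0.016,0.057,-0.2],[-0.171,0.056,0.076,-0.066,0.016,0.057,-0.2],[-0.171,0.056,0.076,-0.066,0.016,0.057,-0.2],[-0.171,0.056,0.076,-0.066,0.016,0.057,-0.2],[-0.171,0.056,0.076,-0.066,0.016,0.057,-0.2],[-0.171,0.056,0.076,-0.066,0.016,0.057,-0.2],[-0.171,0.056,0.076,-0.066,0.016,0.057,-0.2]]'
python3 -m pendant '[[0,0,0,0,0,0,-0.2]]'
python3 - <<'E'
from h import *
shot('wrist','w9'); shot('top','t9'); shot('scene','s9')
p,r,o=pose(); rt=R.from_rotvec(-.55*n)*mat(yc,u,-n)
print(r.inv().apply(C-p),(r.inv()*rt).as_rotvec(),o['qpos'])
a=cv2.imread('pics/w9.png');cv2.imwrite('pics/w9b.png',cv2.resize(a,None,fx=1.55,fy=1.55))
a=cv2.imread('pics/s9.png');cv2.imwrite('pics/s9p.png',cv2.resize(a[195:300,160:310],None,fx=5,fy=5,interpolation=cv2.INTER_CUBIC))
E
```

```text
time_s: 12.25
ee_pos: [0.3537, -0.0813, 0.3267]
eef_rot: [2.814, -0.133, 1.239]
force: [1.4, 0.3, 0.5]
grip_width: 0.0562
time_s: 13.08
ee_pos: [0.3642, -0.2949, 0.2305]
eef_rot: [2.523, -0.344, 1.004]
force: [0.2, 1.4, 0.3]
grip_width: 0.0565
time_s: 13.17
ee_pos: [0.3638, -0.2958, 0.2291]
eef_rot: [2.525, -0.345, 1.002]
force: [0.5, -0.3, -0.5]
grip_width: 0.0563
[0.00118904 0.00254676 0.17867843] [-0.00261817  0.00105014 -0.00232304] [-0.93054468  0.05891102  2.09313021  0.86021318  0.65815787 -0.86836587]
```

View pics/w9b.png

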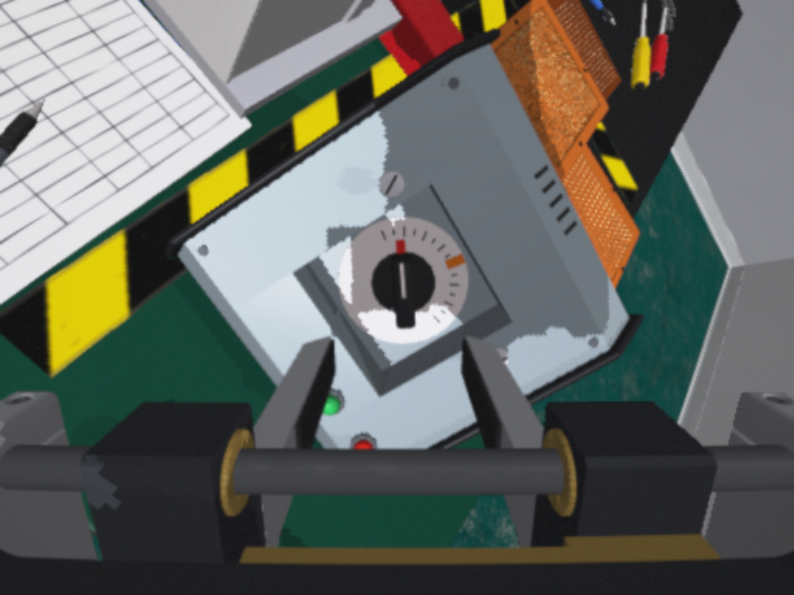

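View pics/s9p.png

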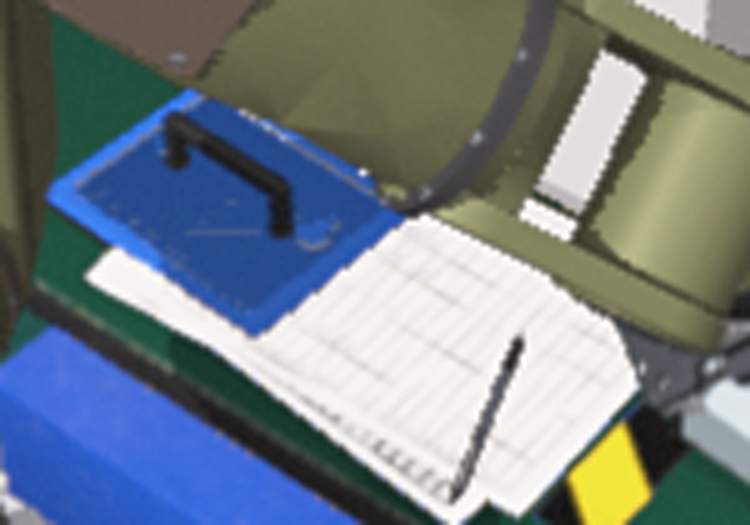

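```bash
python3 - <<'E'
from h import *
a=cv2.imread('pics/w9.png');cv2.imwrite('pics/w9c.png',cv2.resize(a[110:260,180:340],None,fx=4.8,fy=4,interpolation=cv2.INTER_CUBIC))
c=load('w9'); im=c['image'].astype(int)
hsv=cv2.cvtColor(c['image'],cv2.COLOR_RGB2HSV)
def blob(m,win):
    x0,y0,x1,y1=win; mm=np.zeros_like(m,np.uint8); mm[y0:y1,x0:x1]=m[y0:y1,x0:x1]; ys,xs=np.nonzero(mm); return xs,ys
red=(hsv[...,1]>120)&((hsv[...,0]<6)|(hsv[...,0]>172))&(hsv[...,2]>70)
org=(hsv[...,1]>120)&(hsv[...,0]>=7)&(hsv[...,0]<22)&(hsv[...,2]>90)
win=(220,140,305,220)
def uvn(uv,h): 
    q=onplane(c,uv,n=n,p=C+h*n)-C; return np.array([q@u,q@yc])*1000
for nm,m in(('red',red),('org',org)):
    xs,ys=blob(m,win); print(nm,len(xs),xs.mean(),ys.mean(),xs.min(),xs.max(),ys.min(),ys.max())
    L=np.array([uvn(t,-.039) for t in zip(xs,ys)]); print(L.mean(0),np.hypot(*L.T).max(),np.hypot(*L.T).min())
    print('ang',np.degrees(np.arctan2(-0+L.mean(0)[1],L.mean(0)[0])))
for q in [(402,262),(404,298),(404,326)]: print('line',uvn((q[0]/1.55,q[1]/1.55),-.004))
E
```

```text
red 47 258.1276595744681 159.14893617021278 256 261 155 163
[11.94089307 22.79612329] 30.41960496405013 21.500804404421327
ang 62.35389330867365
org 64 293.421875 168.28125 288 299 164 172
[39.15000216 -5.79753638] 45.4570291991976 33.49531521373254
ang -8.423440478530615
line [10.68494853 18.73862815]
line [-0.3594494  -1.51155293]
line [-10.15021363 -17.38411114]
```

View pics/w9c.png

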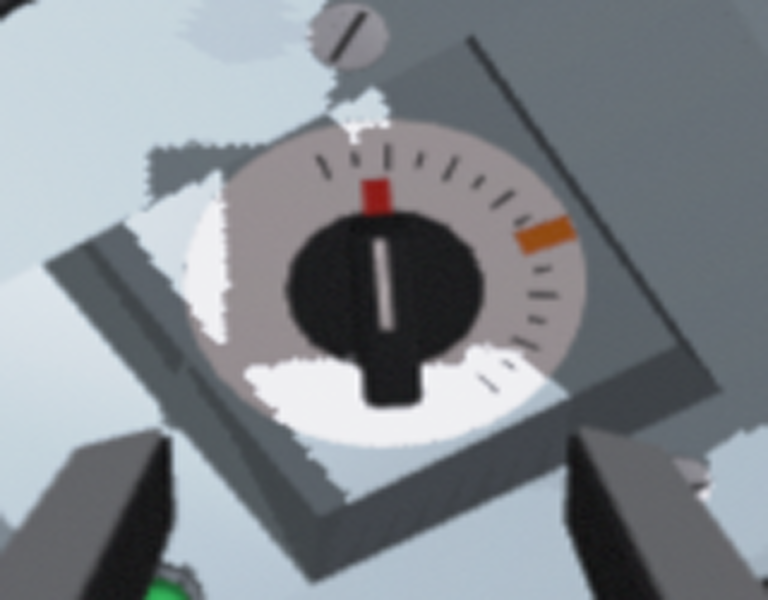

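```bash
python3 - <<'E'
from h import *
c=load('w9')
def uvn(z,h):
    q=onplane(c,(180+z[0]/4.8-.4,110+z[1]/4-.38),n=n,p=C+h*n)-C; return np.array([q@u,q@yc])*1000
def circ(P):
    P=np.array(P);A=np.c_[2*P,np.ones(len(P))];s=np.linalg.lstsq(A,(P**2).sum(1),rcond=None)[0];return s[:2],np.sqrt(s[2]+s[:2]@s[:2])
print('face',circ([uvn(z,-.0415) for z in[(185,290),(400,119),(500,150),(560,200),(586,270),(575,330),(400,447),(300,425),(230,160+25)]]))
print('disc',circ([uvn(z,-.038) for z in[(286,290),(300,250),(340,222),(430,222),(470,250),(484,292),(465,335)]]))
print('tip',uvn((376,180),-.039),'mark inner',uvn((522,243),-.041),'outer',uvn((572,227),-.041))
print('line',uvn((379,238),-.004),uvn((388,330),-.004),'rear',uvn((392,406),-.004))
for z in [(470,38),(719,388),(312,580),(45,263)]: print('well top corner',uvn(z,0))
for z in [(349,36),(690,475)]: print('screw',uvn(z,.011))
E
```

```text
face (array([ 0.37994109, -0.05618996]), np.float64(45.95099314983565))
disc (array([-0.26680544, -0.19015216]), np.float64(22.3682984564369))
tip [14.33347613 27.0483675 ] mark inner [33.31766964 -5.336092  ] outer [45.17646158 -7.49137193]
line [ 9.99377654 19.06796941] [-0.46172731 -1.28323456] rear [-10.06506785 -18.42466552]
well top corner [48.93016127 49.55540276]
well top corner [ 49.62209411 -48.4106732 ]
well top corner [-48.69505352 -48.41279509]
well top corner [-48.84418709  49.49259326]
screw [30.13339506 61.90649851]
screw [ 33.8225551  -60.06560465]
```

```bash
python3 - <<'E'
from h import *
p,r,o=pose(); rt=R.from_rotvec(-np.radians(27.8)*n)*mat(yc,u,-n)
p,r=rows(p,r,C+.10*n,rt,4); rows(p,r,C+.063*n,rt,4)
E
```

```text
4 x [0.002, 0.005, 0.164, -0.001, 0.0, -0.032]
4 x [0.0, -0.0, 0.077, 0.0, 0.0, 0.0]
```

```bash
python3 -m pendant '[[0.002,0.005,0.164,-0.001,0,-0.032,-0.2],[0.002,0.005,0.164,-0.001,0,-0.032,-0.2],[0.002,0.005,0.164,-0.001,0,-0.032,-0.2],[0.002,0.005,0.164,-0.001,0,-0.032,-0.2],[0,0,0,0,0,0,-0.2],[0,0,0,0,0,0,-0.2]]' 15
python3 - <<'E'
from h import *
shot('wrist','w10')
p,r,o=pose(); rt=R.from_rotvec(-np.radians(27.8)*n)*mat(yc,u,-n)
print(r.inv().apply(C-p),(r.inv()*rt).as_rotvec(),o['force'])
rows(p,r,C+.063*n,rt,4)
E
```

```text
time_s: 13.82
ee_pos: [0.4171, -0.2998, 0.1736]
eef_rot: [2.503, -0.304, 1.066]
force: [-0.7, -0.0, 0.5]
grip_width: 0.0564
[-0.00063794 -0.0012049   0.10085866] [1.04078952e-03 4.61016653e-05 1.21908134e-03] [ 0.04817636 -1.10693478  0.61551118]
4 x [-0.001, -0.002, 0.079, 0.0, 0.0, 0.001]
```

View pics/w10.png

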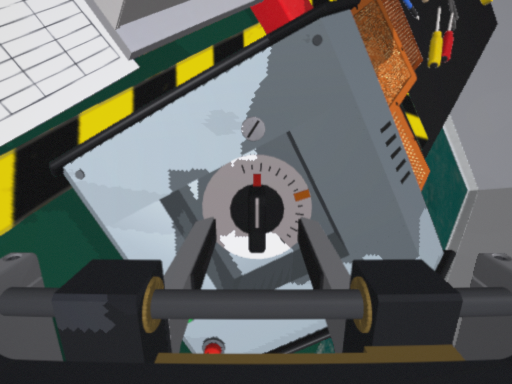

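Bar is vertical at column 257, midway between the fingers (215/300) and aligned. Descend.

```bash
python3 -m pendant '[[-0.001,-0.002,0.079,0,0,0,-0.2],[-0.001,-0.002,0.079,0,0,0,-0.2],[-0.001,-0.002,0.079,0,0,0,-0.2],[-0.001,-0.002,0.079,0,0,0,-0.2],[0,0,0,0,0,0,-0.2],[0,0,0,0,0,0,0.2]]' 15
python3 -m pendant '[[0,0,0,0,0,0,0.6],[0,0,0,0,0,0,1],[0,0,0,0,0,0,1],[0,0,0,0,0,0,1],[0,0,0,0,0,0,1],[0,0,0,0,0,0,1],[0,0,0,0,0,0,1],[0,0,0,0,0,0,1],[0,0,0,0,0,0,1],[0,0,0,0,0,0,1]]' 15
python3 - <<'E'
from h import *
shot('wrist','w11')
p,r,o=pose(); rt=R.from_rotvec(-np.radians(27.8)*n)*mat(yc,u,-n)
print(r.inv().apply(C-p),(r.inv()*rt).as_rotvec(),r.inv().apply(o['force']),r.inv().apply(o['moment']),o['grip_width'])
E
```

```text
time_s: 14.37
ee_pos: [0.4405, -0.3036, 0.1433]
eef_rot: [2.503, -0.304, 1.065]
force: [-0.1, -0.2, 0.6]
grip_width: 0.0527
time_s: 15.2
ee_pos: [0.4404, -0.3038, 0.1442]
eef_rot: [2.501, -0.303, 1.065]
force: [-1.9, -0.2, 4.0]
grip_width: 0.0127
[ 0.0006392  -0.00057706  0.062537  ] [0.00197494 0.00080739 0.0007214 ] [ 0.17495273  0.76218816 -4.45681532] [ 0.22769254 -0.22868316 -0.07847744] 0.012907675827757299
```

View pics/w11.png

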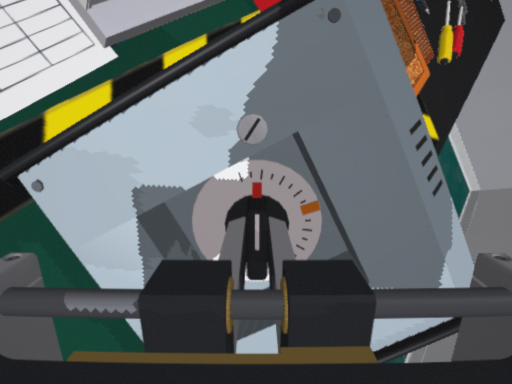

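```bash
python3 -m pendant '[[0,0,-0.004,0,0,0.15,1],[0,0,0,0,0,0.15,1],[0,0,0,0,0,0.15,1],[0,0,0,0,0,0.15,1],[0,0,0,0,0,0,1]]' 20
python3 -m pendant '[[0,0,0,0,0,0.18,1],[0,0,0,0,0,0.18,1],[0,0,0,0,0,0.18,1],[0,0,0,0,0,0.18,1],[0,0,0,0,0,0.18,1],[0,0,0,0,0,0.18,1],[0,0,0,0,0,0.18,1],[0,0,0,0,0,0.18,1],[0,0,0,0,0,0,1],[0,0,0,0,0,0,1]]' 20
python3 - <<'E'
from h import *
shot('wrist','w12')
p,r,o=pose(); rt=R.from_rotvec(-np.radians(27.8)*n)*mat(yc,u,-n)
print(r.inv().apply(C-p),np.degrees((r.inv()*rt).as_rotvec()),r.inv().apply(o['force']),r.inv().apply(o['moment']),o['grip_width'])
a=cv2.imread('pics/w12.png');cv2.imwrite('pics/w12c.png',cv2.resize(a[140:300,170:340],None,fx=4.7,fy=3.7,interpolation=cv2.INTER_CUBIC))
E
```

```text
time_s: 15.67
ee_pos: [0.4402, -0.3037, 0.1441]
eef_rot: [2.613, -0.481, 0.777]
force: [5.9, -2.3, -4.8]
grip_width: 0.013
time_s: 16.5
ee_pos: [0.4401, -0.3031, 0.144]
eef_rot: [3.124, -0.698, -0.095]
force: [3.9, 4.6, -3.9]
grip_width: 0.013
[ 3.02996732e-04 -1.15359145e-06  6.26273326e-02] [-3.13288376e-03 -3.03482255e-02 -6.09537409e+01] [ 0.44336076 -4.74261639  4.39238213] [ 0.89944836 -0.36188252  0.04872957] 0.01281753827541392
```

View pics/w12c.png

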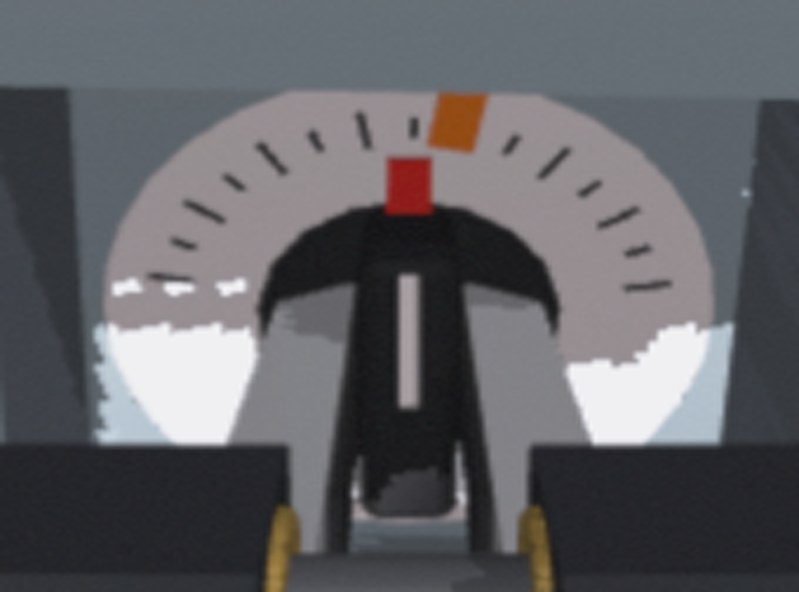

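```bash
cat >> h.py <<'E'
def dial(fn,win):
    c=load(fn); hsv=cv2.cvtColor(c['image'],cv2.COLOR_RGB2HSV); H,S_,V=[hsv[...,i] for i in range(3)]
    red=(S_>120)&((H<6)|(H>172))&(V>60); org=(S_>120)&(H>=7)&(H<22)&(V>60)
    out=[]
    x0,y0,x1,y1=win
    for m in(red,org):
        ys,xs=np.nonzero(m[y0:y1,x0:x1]); L=[]
        for q in zip(xs+x0,ys+y0):
            d=onplane(c,q,n=n,p=C-.040*n)-C; L.append((d@u,d@yc))
        L=np.array(L)*1000; m_=L.mean(0); rad=np.hypot(*L.T)
        out.append((len(L),m_.round(2),round(np.degrees(np.arctan2(m_[1],m_[0])),2),rad.min().round(1),rad.max().round(1)))
    return out
E
python3 - <<'E'
from h import *
for o in dial('w12',(200,140,320,215)): print(o)
for o in dial('w9',(220,140,305,200)): print(o)
E
```

```text
(141, array([25.48,  0.19]), np.float64(0.44), np.float64(20.7), np.float64(30.7))
(144, array([38.05, -6.3 ]), np.float64(-9.41), np.float64(33.6), np.float64(43.6))
(47, array([11.86, 22.66]), np.float64(62.37), np.float64(21.3), np.float64(30.3))
(64, array([39.16, -6.03]), np.float64(-8.75), np.float64(33.5), np.float64(45.5))
```

```bash
python3 -m pendant '[[0,0,0,0,0,0.11,1],[0,0,0,0,0,0.11,1],[0,0,0,0,0,0.11,1],[0,0,0,0,0,0,1],[0,0,0,0,0,0,1]]' 20
python3 - <<'E'
from h import *
shot('wrist','w13')
p,r,o=pose(); rt=R.from_rotvec(-np.radians(27.8)*n)*mat(yc,u,-n)
print(np.degrees((r.inv()*rt).as_rotvec()),r.inv().apply(o['force']),o['grip_width'])
a=cv2.imread('pics/w13.png');cv2.imwrite('pics/w13c.png',cv2.resize(a[140:300,170:340],None,fx=4.7,fy=3.7,interpolation=cv2.INTER_CUBIC))
for o in dial('w13',(200,140,320,215)): print(o)
E
```

```text
time_s: 16.97
ee_pos: [0.4401, -0.303, 0.1439]
eef_rot: [-3.015, -0.689, -0.319]
force: [3.3, 5.2, -2.8]
grip_width: 0.0128
[-2.76631728e-02 -4.08213883e-02 -7.08464394e+01] [-0.76915883 -5.27018859  3.57239447] 0.012851508165837756
(140, array([25.18, -4.22]), np.float64(-9.51), np.float64(20.7), np.float64(30.7))
(138, array([38.38, -6.57]), np.float64(-9.71), np.float64(34.1), np.float64(43.8))
```

View pics/w13c.png

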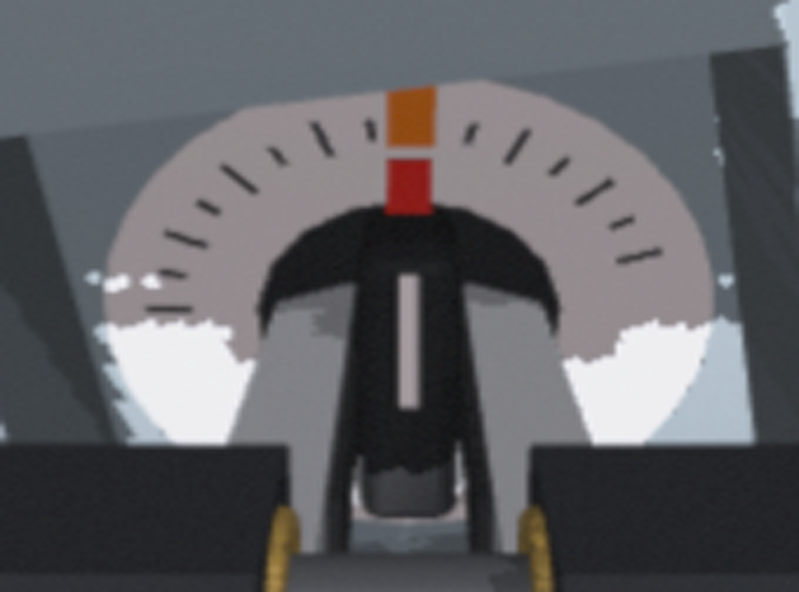

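```bash
python3 -m pendant '[[0,-0.002,0,0,0,0,1],[0,0,0,0,0,0,1]]' 5
python3 -m pendant '[[0,0,0,0,0,0,0.6],[0,0,0,0,0,0,0.4],[0,0,0,0,0,0,0.2],[0,0,0,0,0,0,0],[0,0,0,0,0,0,0],[0,0,0,0,0,0,0]]'
python3 - <<'E'
from h import *
shot('wrist','w14')
p,r,o=pose(); print(r.inv().apply(o['force']),o['grip_width'])
for o in dial('w14',(200,140,320,215)): print(o)
E
```

```text
time_s: 17.18
ee_pos: [0.4401, -0.3029, 0.1439]
eef_rot: [-3.016, -0.689, -0.319]
force: [3.9, 4.4, -3.8]
grip_width: 0.013
time_s: 17.68
ee_pos: [0.4401, -0.3036, 0.1445]
eef_rot: [-3.015, -0.69, -0.323]
force: [-0.3, 0.4, 0.1]
grip_width: 0.0462
[-0.12989174 -0.99369169  0.47621919] 0.046772741559028275
(137, array([25.08, -3.89]), np.float64(-8.82), np.float64(20.5), np.float64(30.6))
(147, array([38.22, -6.33]), np.float64(-9.41), np.float64(33.9), np.float64(44.3))
```

```bash
python3 -m pendant '[[0,0,-0.1,0,0,0,0],[0,0,-0.15,0,0,0,0],[0,0,-0.2,0,0,0,0],[0,0,-0.2,0,0,0,0],[0,0,-0.2,0,0,0,0],[0,0,-0.15,0,0,0,0],[0,0,0,0,0,0,0],[0,0,0,0,0,0,0]]'
python3 - <<'E'
from h import *
shot('wrist','w15');shot('top','t15');shot('scene','s15')
for o in dial('w15',(200,100,320,215)): print(o)
a=cv2.imread('pics/w15.png');cv2.imwrite('pics/w15c.png',cv2.resize(a[90:250,170:340],None,fx=4.7,fy=3.7,interpolation=cv2.INTER_CUBIC))
E
```

```text
time_s: 18.4
ee_pos: [0.3635, -0.2942, 0.2367]
eef_rot: [-3.016, -0.691, -0.323]
force: [0.5, 0.7, 0.2]
grip_width: 0.047
(52, array([25.07, -4.14]), np.float64(-9.37), np.float64(21.1), np.float64(30.1))
(65, array([39.27, -6.39]), np.float64(-9.24), np.float64(34.4), np.float64(45.4))
```

View pics/w15c.png

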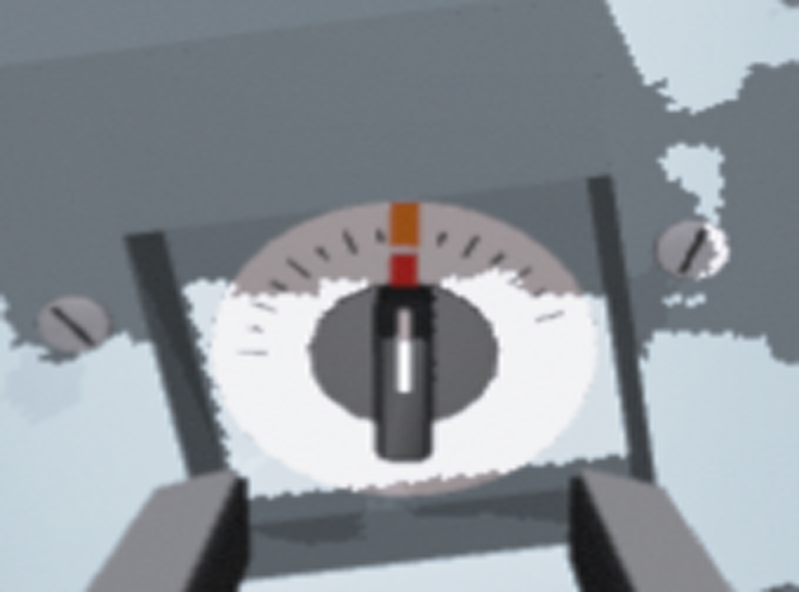

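View pics/t15.png

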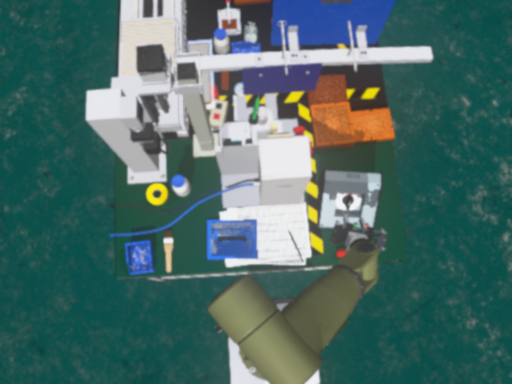

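View pics/s15.png

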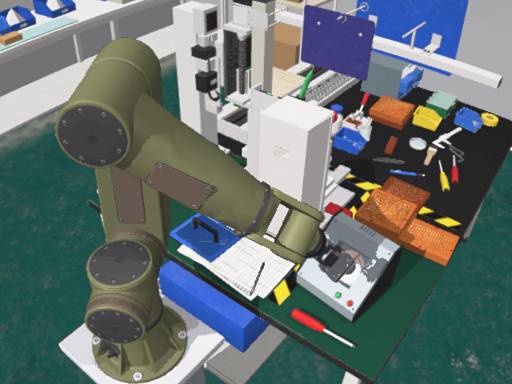

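```bash
python3 -c "
from station import ctrl,hand_in
print(ctrl.get_obs()['joint_vel'].round(3)); print(hand_in())"
```

```text
[ 0.002  0.005 -0.002 -0.004  0.002  0.002]
the job is handed in; nothing more can be done
None
```

The cover is off and lying flat on the blue pad, handle up. The dial's red pointer faces the orange mark, and I handed the job in at about 18.5 s.

- **Cover:** I gripped the handle, eased it out 1.5 mm, slid it 18 mm up the slope and drew it off. The wrist force stayed at about the cover's own weight throughout, with no sign of catching.
- **Placing:** I lowered it slowly onto the pad. The last small step pressed at about 20 N for a moment, and I backed that off before letting go. The pictures show it within the pad on all sides.
- **Dial:** I turned it clockwise by about 71°. After I let go and backed the arm away, the pointer measured -9.4° and the mark -9.2°. A picture taken just after opening the gripper had put them 0.6° apart, which is about the limit of the measurement.
- **Other things:** The bystanders I could see in the last pictures looked unmoved. The gripper hid most of the screwdriver from above, but the scene view showed it in place. I checked them by eye and did not measure them.
- **Robot:** At hand-in it was clear of everything, at rest, with only noise on the force reading.

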